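# Level the proud post on a violin repair bed

## Task

One of the six cork-capped posts on the violin-shaped repair bed stands a few millimetres higher than the other five. Take the push stick from its block, first touch its tip gently on the posts to find the high one, then ease that post down until it is level with the rest, using only the stick on the posts and without pushing any post below the level. Then put the stick back upright in its block, fully home, and let go; leave the other things on the bench alone.

Things in the scene. Friction and masses are not known exactly. Their poses are not given: they have to be found in the camera images.
- base: Plywood base board of the repair bed, 150 x 330 x 18 mm, fixed to the bench. Origin: centre of its underside; y runs along the violin's length to the narrower end. Three threaded rods (tops 90 mm above the bench) carry the violin-shaped bed, 356 x 208 x 18 mm, right above, same centre and yaw. Nuts set the bed's height for each job: its top face is 60 to 74 mm above the bench, not measured.
- place0 (a point): Point at bench height straight below one of the six upright posts, at (-45, 100) mm in the base frame. Each post: 14 mm metal stem in a 25 mm brass ferrule, flat cork cap 22 mm across. Caps of level posts are 40 mm above the bed's top face (equal to within 0.5 mm), so 100 to 114 mm above the bench, unmeasured. One post, in a different place each time, stands 3.5 to 5 mm higher.
- place1 (a point): The same below another post, at (45, 100) mm in the base frame.
- place2 (a point): The same below another post, at (-36, 8) mm in the base frame.
- place3 (a point): The same below another post, at (36, 8) mm in the base frame.
- place4 (a point): The same below another post, at (-62, -85) mm in the base frame.
- place5 (a point): The same below another post, at (62, -85) mm in the base frame.
- stick: Push stick, 128 mm, 140 g: brass rod 10 mm across, 60 mm long, flat end; then a brass collar 30 mm across (60 to 68 mm from the rod's end); then a square beech handle, 22 x 22 mm (68 to 128 mm). Origin: centre of the rod's flat end; z points along the stick to the handle, x and y square to the handle's faces. Starts upright in its stand, collar resting on it.
- stand: Dark wooden block that holds the push stick, 62 x 62 x 75 mm, fixed to the bench; a 17 mm hole runs straight down through its centre. Origin: centre of its underside. The stick is home when its rod is in the hole and its collar rests on the top face (rod's end 15 mm above the bench).
- post_a (a joint): How far the proud post stands above (+) or below (-) the common level, m; which place it has is not told. Posts are held by friction alone: pressed straight down with less than about 14 N they stay, at about 16 N they slide down and stay where left. A post pushed below the level spoils the setting.
- post_b (a joint): The same for one of the five posts that are level at the start (place not told; all posts look alike).
- post_c (a joint): The same for one of the five posts that are level at the start (place not told; all posts look alike).
- post_d (a joint): The same for one of the five posts that are level at the start (place not told; all posts look alike).
- post_e (a joint): The same for one of the five posts that are level at the start (place not told; all posts look alike).
- post_f (a joint): The same for one of the five posts that are level at the start (place not told; all posts look alike).
- glue: White glue bottle with an orange cap, 58 mm across, 165 mm tall, standing loose on the bench. Origin: centre of its foot. To be left alone.
- thumb_plane: Small brass thumb plane, 50 x 21 x 28 mm, loose. Origin: centre of its sole. To be left alone.
- nippers: End nippers with black handles, about 110 x 45 x 13 mm, lying loose. Origin: near the middle, at bench level. To be left alone.
- pencil: Blue pencil, 172 mm long, lying loose on the robot's side of the bed. Origin: mid-shaft, underneath. To be left alone.
- bridge_blank: Small pale maple violin bridge, 32 x 40 x 6 mm, lying flat and loose. Origin: about its centre, underneath. To be left alone.
Things that resemble listed ones, but are neither listed nor needed, are in the scene too. Of the things that look like the stick, the larger one is meant. There is more than one size of the stand; the job needs the smaller.

How it is judged:
By the outcome, as a careful person would: the job done as asked, in the order asked, and still so for the second after the job is handed in, with the robot touching nothing.
It also fails if it takes over 72 s, if anything falls off the work surface, if the arm or the gripper's body presses on something with over 40 N, if the wrist force passes 120 N, or if a joint passes its speed limit or range.

## Robot

A 7-joint arm with a two-finger parallel gripper is mounted at the origin on the work surface. World frame = base frame: x ahead of the robot, y to its left, z up, the work surface at z = 0. Lengths are in mm, angles in rad, forces in N, time in s.
With the tool pointing down it reaches from about 425 to 1025 mm from the base axis. Payload 9.4 kg.
Tool frame: the origin (TCP) lies on the centre line of the jaws, within the pads' length; the fingertips stand 22 mm ahead of it and the grasp point (between the pads) lies 3 mm ahead of it (r.tips_ahead is the z of the fingertips in the tool frame, in mm); z points along the fingers, y is the line along which they close (so a half turn about z gives the same grasp; the last joint's range is limited). The gripper opens to 93 mm and grips with 3 to 60 N. Pads are 15 mm wide; open, the fingers measure 128 mm over their backs; the gripper's body (75 mm by 188 mm) begins 65 mm behind the grasp point.
Start: joints at [-1.318, 0.599, -0.003, 1.599, 0.002, 0.943, -0.08], TCP at [234.798, 685.926, 240.618] pointing down, gripper open.
Joint ranges: [-2.57, 2.57], [-0.35, 1.97], [-1.29, 1.29], [0.11, 2.56], [-1.05, 4.19], [0.11, 1.86], [-2.63, 2.63]. Speed limits (rad/s): [2.22, 2.22, 3.01, 3.01, 3.14, 3.14, 3.14].

## Interface

Orientations are given as a rotation vector (axis times angle).
In Python, from cell import r gives the robot as it stands. Calls block until the motion is done:
- r.movep(position, orientation): joint-space move of the TCP to a pose.
- r.move_l(position, rot=None, max_speed=150, contact_N=None): straight line of the TCP; rot=None keeps the orientation; max_speed is the mean speed in mm/s. With contact_N (N) it stops when the force on the tool has changed by that much, and returns True; else False.
- r.goto_joints(angles): joint-space move.
- r.move_gripper(opening, grasp_force=None): finger opening in mm; grasp_force is the grip in N (None keeps the last); returns when the fingers have stopped.
- r.wait(seconds).
- r.solve_ik(position, orientation): joint angles nearest the present ones, or None.
- r.sense(): the state.
- r.camera(name): name is "side" or "top"; returns the picture (400x640x3 uint8, blue, green, red); there is no depth.
- r.camera_params(name): a dict with "camera_matrix" (3x3 intrinsics, pixels), "dist_coeffs" ([k1, k2, p1, p2, k3] as OpenCV has them; the pictures are not rectified), "extrinsics" (4x4, takes a point from world to camera coordinates). Camera axes: x right, y down, z forward; pixel columns grow to the right and rows downward; lengths in mm; the calibration is good to about 2 mm. A picture is of the moment at which its call begins. camera_params takes no time and is no camera call.
A pose or a line that the arm cannot do raises r.PlanningError and nothing moves.
- r.sign_off(): hands the job in; it is judged then, once.
The state is a dict: "time": time; "qpos": joint angles; "joint_vel": joint speeds; "tau": joint torques, N m; "ee_pos": TCP position; "ee_rot": TCP orientation; "wrist_force": force on the tool from outside, world axes, zero at the start; "ft_torque": the same for the moment, N m; "width": finger opening in mm; "gripper_force": force on a finger pad.
Only numpy, scipy, OpenCV 4.12 (cv2) and the standard library are available. Lean on these libraries where they do the work, as an engineer would, in place of code of your own. Each camera call takes 0.05 s, during which the arm holds its last target. There are 200 camera calls.

## Working session

There is one attempt and no reset: what is moved stays moved. The work goes in short steps, each a Python script; the robot and the scene stay as the last script left them, time stands still between calls to the robot, and variables do not carry over. Pictures are saved under pics/ and viewed, at most 10 in all, crops included, and the job is handed in when it is done.

```bash
ls; mkdir -p pics; python3 - <<'E'
from cell import r
import cv2,numpy as np
for n in("top","side"):
    cv2.imwrite(f"pics/{n}0.png",r.camera(n)); p=r.camera_params(n); print(n,np.round(p["camera_matrix"],1).tolist(),p["dist_coeffs"],np.round(p["extrinsics"],3).tolist())
s=r.sense();print(s)
E
```

```text
pics
top [[365.2, 0.0, 323.3], [0.0, 365.2, 201.2], [0.0, 0.0, 1.0]] [-0.02891254  0.          0.          0.          0.        ] [[-0.011, -1.0, -0.018, 48.114], [-0.992, 0.013, -0.126, 530.456], [0.127, 0.016, -0.992, 855.253], [0.0, 0.0, 0.0, 1.0]]
side [[394.2, 0.0, 320.1], [0.0, 394.2, 197.8], [0.0, 0.0, 1.0]] [0.0300449 0.        0.        0.        0.       ] [[-0.955, -0.296, 0.019, 486.472], [-0.176, 0.513, -0.84, 145.844], [0.239, -0.805, -0.542, 809.858], [0.0, 0.0, 0.0, 1.0]]
{'time': 0.1, 'qpos': array([-1.31770501,  0.60004022, -0.00255664,  1.60007735,  0.00179813,
        0.94289764, -0.07979708]), 'joint_vel': array([-0.00036755, -0.00127369,  0.00023719, -0.00191932,  0.00025137,
        0.00113555, -0.00029669]), 'tau': array([ 4.69753984e-03, -7.66552305e+01,  1.50214680e+00, -2.52936512e+01,
       -5.22782444e-02,  1.36374560e-02,  7.16314867e-05]), 'ee_pos': array([234.65464124, 685.52797537, 239.83983932]), 'ee_rot': array([-5.15561777e-01, -3.09888688e+00,  2.22416098e-03]), 'wrist_force': array([-0.18030522, -0.23404092,  0.2378071 ]), 'ft_torque': array([ 0.00920495, -0.07475421,  0.01361912]), 'gripper_force': 0.0, 'width': 92.81740518926289}
```

View pics/top0.png

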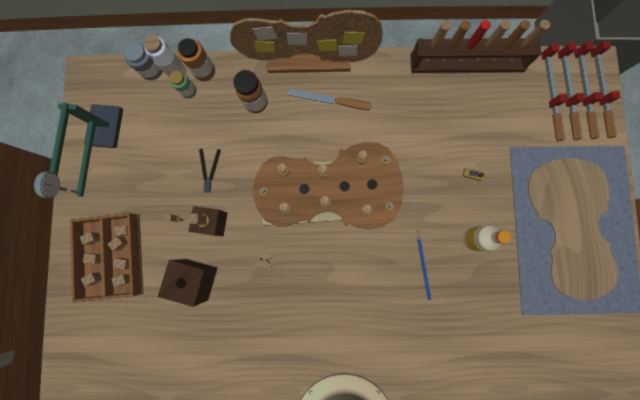

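View pics/side0.png

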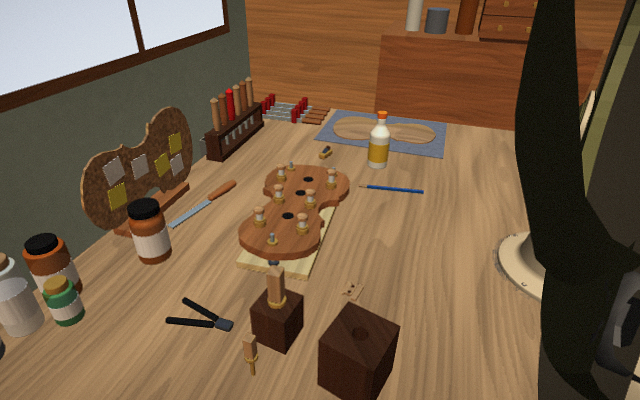

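The top view shows the bed at about (328,187), with its narrow end to the left (+y).

Things that could be taken for the stick:
- The handle standing in the small dark block, top (203,218), side (277,285).
- A small copy beside it, top (175,217), side (250,352).

Things that could be taken for the stand:
- The small block, top (208,221), side (277,318).
- The large empty block, top (188,283), side (358,350).

By the description I choose the larger stick in the smaller block, and check it in a close crop.

```bash
python3 - <<'E'
import cv2,numpy as np
t=cv2.imread("pics/top0.png");s=cv2.imread("pics/side0.png")
a=cv2.resize(t[195:245,160:235],None,fx=5,fy=5,interpolation=cv2.INTER_CUBIC)
b=cv2.resize(s[255:385,235:335],None,fx=4,fy=4,interpolation=cv2.INTER_CUBIC)
c=np.zeros((520,775,3),np.uint8);c[:250,:375]=a;c[:520,375:]=b;cv2.imwrite("pics/c1.png",c)
a=cv2.resize(t[135:240,245:410],None,fx=4.8,fy=4.8,interpolation=cv2.INTER_CUBIC);cv2.imwrite("pics/c2.png",a)
b=cv2.resize(s[150:280,230:355],None,fx=4.6,fy=4.6,interpolation=cv2.INTER_CUBIC);cv2.imwrite("pics/c3.png",b)
E
```

```text
(no output)
```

View pics/c1.png

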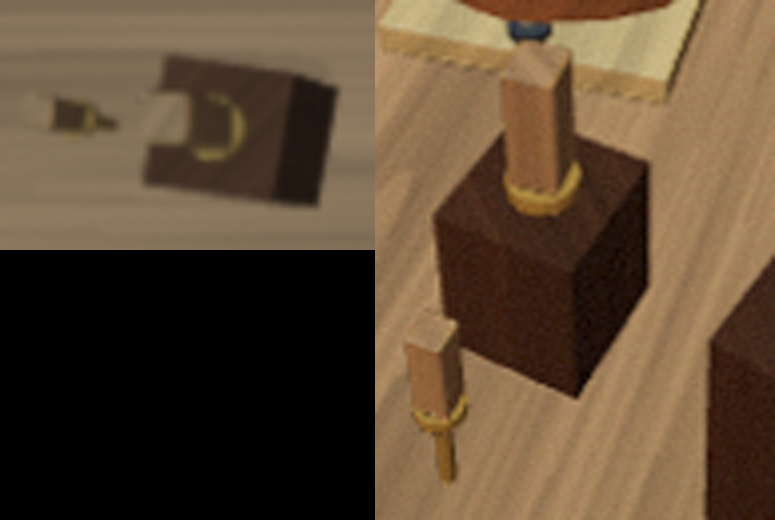

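View pics/c2.png

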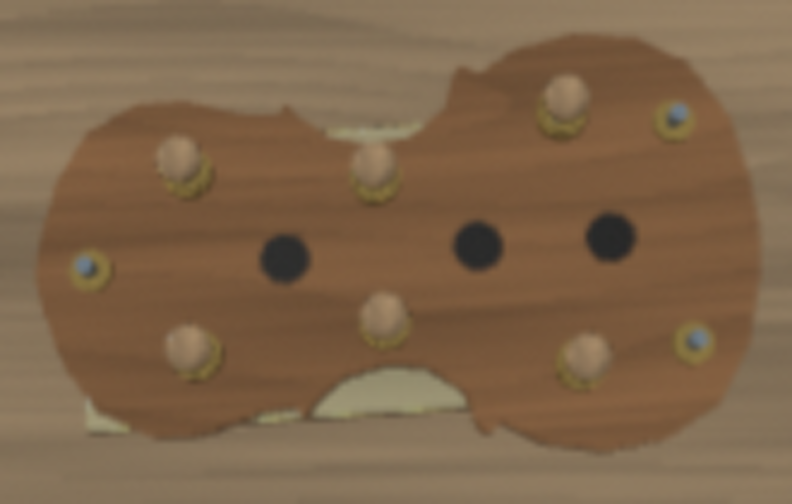

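View pics/c3.png

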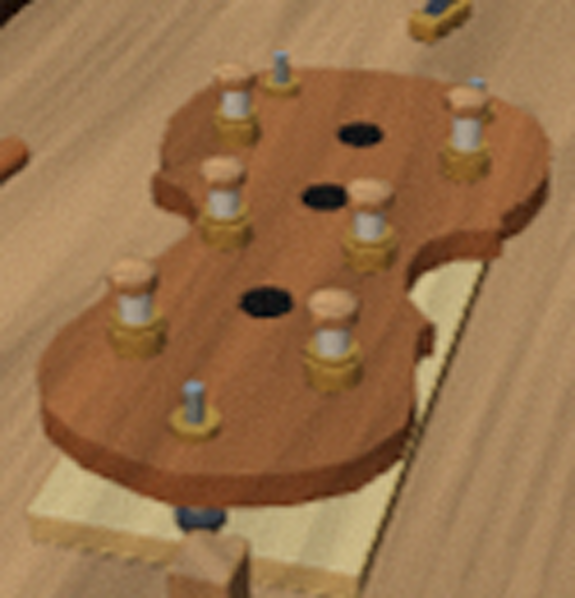

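The crops confirm the choice. The larger stick's collar rests on the small block, whose top face is near top (202,220). A small decoy stick stands free on its +y side at (175,217). All six caps and the bed are clearly visible. Next I localise them.

```bash
cat > h.py <<'E'
import cv2,numpy as np
from cell import r
P={n:r.camera_params(n) for n in("top","side")}
def proj(n,X):
    p=P[n];E=np.array(p["extrinsics"])
    return cv2.projectPoints(np.asarray(X,float).reshape(-1,3),cv2.Rodrigues(E[:3,:3].copy())[0],E[:3,3],np.array(p["camera_matrix"]),np.array(p["dist_coeffs"]))[0][:,0]
def ray(n,uv,z):
    p=P[n];E=np.array(p["extrinsics"]);R,t=E[:3,:3],E[:3,3]
    q=cv2.undistortPoints(np.asarray(uv,float).reshape(-1,1,2),np.array(p["camera_matrix"]),np.array(p["dist_coeffs"]))[:,0]
    d=np.c_[q,np.ones(len(q))]@R; c=-R.T@t
    return c+d*((z-c[2])/d[:,2])[:,None]
PL=np.array([(-45,100),(45,100),(-36,8),(36,8),(-62,-85),(62,-85)],float)
E
python3 - <<'E'
from h import *
from scipy.optimize import least_squares
t=cv2.imread("pics/top0.png")
T=np.array([(190,349),(180,158),(384,318),(376,165),(588,354),(567,97)])/4.8+(245,135)
S=np.array([(332,302),(132,272),(369,190),(223,168),(467,97),(234,75)])/4.6+(230,150)
hsv=cv2.cvtColor(t,cv2.COLOR_BGR2HSV);T2=[]
for u,v in T:
    x,y=int(u)-6,int(v)-6; w=((t[y:y+13,x:x+13,0]>75)&(hsv[y:y+13,x:x+13,2]>125)).astype(np.uint8)
    k,l,st,c=cv2.connectedComponentsWithStats(w); i=1+np.argmax(st[1:,4]); T2.append(c[i]+(x,y)); print(st[i],T2[-1],(u,v))
def world(p):
    c,s=np.cos(p[2]),np.sin(p[2]); return np.c_[PL@np.array([[c,s],[-s,c]])+p[:2],np.full(6,p[3])]
for tt in (T,np.array(T2)):
    f=least_squares(lambda p:np.r_[(proj("top",world(p))-tt).ravel(),(proj("side",world(p))-S).ravel()],[520,0,0,107],loss="soft_l1",x_scale=[1,1,.01,1])
    print(f.x,np.round(f.fun.reshape(2,6,2),1).tolist()); print(np.round(world(f.x),1).tolist())
bt=np.array([(165,55),(294,75),(274,198),(145,183)])/5+(160,195); bs=(np.array([(437,213),(575,272),(648,160),(505,135)])-(375,0))/4+(235,255)
ht=np.array([(145,92),(190,92),(190,143),(145,143)])/5+(160,195); hs=(np.array([(502,75),(533,85),(575,55),(543,40)])-(375,0))/4+(235,255)
for n,q,z in(("top",bt,75),("side",bs,75),("top",ht,143),("side",hs,143)):
    X=ray(n,q-.4 if 0 else q,z)[:,:2]; rc=cv2.minAreaRect(X.astype(np.float32)); print(n,z,X.mean(0).round(1),rc, X.round(0).tolist())
E
```

```text
[ 1  2  9  8 58] [283.36206897 206.43103448] (np.float64(284.5833333333333), np.float64(207.70833333333334))
[ 1  2  9  9 57] [281.28070175 166.89473684] (np.float64(282.5), np.float64(167.91666666666669))
[ 1  1  9  8 57] [324.1754386  199.66666667] (np.float64(325.0), np.float64(201.25))
[ 0  0 13 10 79] [322.20253165 166.81012658] (np.float64(323.33333333333337), np.float64(169.375))
[ 2  3  9  8 59] [366.93220339 208.37288136] (np.float64(367.5), np.float64(208.75))
[ 2  2  9  8 53] [362.58490566 154.1509434 ] (np.float64(363.125), np.float64(155.20833333333334))
[5.59440385e+02 3.02357036e+01 5.72650474e-02 1.03049882e+02] [[[0.1, -0.1], [0.0, 0.5], [0.3, -0.4], [-0.2, 0.1], [0.1, 0.7], [-0.1, 0.2]], [[-0.1, 0.1], [0.2, -0.4], [-0.2, -0.1], [-0.2, -0.0], [-0.4, 1.4], [-0.2, -0.7]]]
[[508.8, 127.5, 103.0], [598.6, 132.6, 103.0], [523.0, 36.2, 103.0], [594.9, 40.3, 103.0], [502.4, -58.2, 103.0], [626.2, -51.1, 103.0]]
[5.60340934e+02 3.19319536e+01 5.75256753e-02 1.04261408e+02] [[[0.5, 0.8], [0.4, 1.1], [0.3, 0.7], [0.1, 2.2], [-0.1, 0.6], [-0.3, 0.8]], [[-0.8, -0.1], [-0.6, -0.5
[... 249 characters left out ...]
078125), (62.104129791259766, 60.219600677490234), 82.92250061035156) [[519.0, 346.0], [508.0, 285.0], [451.0, 293.0], [459.0, 354.0]]
side 75 [481.  326.6] ((481.41070556640625, 323.9599914550781), (61.29889678955078, 61.733455657958984), 83.00557708740234) [[516.0, 348.0], [455.0, 358.0], [447.0, 297.0], [507.0, 303.0]]
top 143 [483.5 318.6] ((483.48089599609375, 318.6477355957031), (22.782175064086914, 19.580116271972656), 1.826004981994629) [[495.0, 329.0], [494.0, 309.0], [472.0, 308.0], [473.0, 328.0]]
side 143 [479.8 325.5] ((479.433349609375, 326.1460876464844), (23.9138126373291, 14.901148796081543), 72.24344635009766) [[490.0, 335.0], [477.0, 336.0], [469.0, 317.0], [483.0, 313.0]]
```

```bash
cat >> h.py <<'E'
from scipy.spatial.transform import Rotation as Ro
def down(a,s=1):
    y=s*np.array([np.cos(a),np.sin(a),0]); z=np.array([0,0,-1.]); return Ro.from_matrix(np.c_[np.cross(y,z),y,z]).as_rotvec()
A=-0.1
B=np.array([559.9,31.5]);YAW=.0574
def post(i):
    c,s=np.cos(YAW),np.sin(YAW); return B+np.array([[c,-s],[s,c]])@PL[i]
STAND=np.array([483.,322.])
E
python3 - <<'E'
from h import *
for s in(1,-1):
    for p in [(*STAND,260),(*STAND,128)]+[(*post(i),z) for i in range(6) for z in(220,300)]:
        q=r.solve_ik(p,down(A,s)); print(s,np.round(p),None if q is None else np.round(q,2))
E
```

```text
1 [483. 322. 260.] [-0.95  0.42  0.37  1.93 -0.2   0.82 -0.57]
1 [483. 322. 128.] [-0.84  0.59  0.23  2.04 -0.25  0.54 -0.53]
1 [509. 129. 220.] [-0.64  0.41  0.39  2.09 -0.24  0.68 -0.19]
1 [509. 129. 300.] [-0.71  0.31  0.46  2.   -0.18  0.87 -0.25]
1 [599. 134. 220.] [-0.58  0.51  0.4   1.9  -0.27  0.78 -0.13]
1 [599. 134. 300.] [-0.64  0.43  0.47  1.82 -0.24  0.95 -0.16]
1 [524.  37. 220.] [-0.47  0.41  0.4   2.09 -0.25  0.68 -0.  ]
1 [524.  37. 300.] [-0.55  0.31  0.49  2.01 -0.19  0.87 -0.06]
1 [595.  42. 220.] [-0.45  0.5   0.41  1.94 -0.28  0.76  0.03]
1 [595.  42. 300.] [-0.51  0.41  0.49  1.86 -0.24  0.93 -0.01]
1 [503. -57. 220.] [-0.33  0.4   0.46  2.14 -0.28  0.67  0.21]
1 [503. -57. 300.] [-0.45  0.3   0.58  2.05 -0.21  0.86  0.16]
1 [627. -50. 220.] [-0.29  0.53  0.42  1.87 -0.29  0.8   0.18]
1 [627. -50. 300.] [-0.35  0.46  0.5   1.79 -0.26  0.96  0.16]
-1 [483. 322. 260.] [-0.34  0.44 -0.48  1.9   0.26  0.87  2.08]
-1 [483. 322. 128.] [-0.37  0.61 -0.46  2.01  0.46  0.62  1.9 ]
-1 [509. 129. 220.] [-0.03  0.42 -0.44  2.06  0.27  0.72  2.4 ]
-1 [509. 129. 300.] [-0.07  0.31 -0.36  1.97  0.14  0.89  2.53]
-1 [599. 134. 220.] [-0.01  0.52 -0.45  1.86  0.3   0.82  2.43]
-1 [599. 134. 300.] [-0.04  0.43 -0.39  1.78  0.19  0.97  2.53]
-1 [524.  37. 220.] [ 0.12  0.41 -0.4   2.06  0.24  0.71  2.6 ]
-1 [524.  37. 300.] [ 0.59  0.48 -1.09  1.94  0.5   1.02  2.32]
-1 [595.  42. 220.] [ 0.12  0.5  -0.42  1.9   0.27  0.8   2.6 ]
-1 [595.  42. 300.] [ 0.54  0.59 -1.1   1.79  0.58  1.13  2.29]
-1 [503. -57. 220.] [-0.72  0.6   1.12  2.15 -0.75  0.85 -2.37]
-1 [503. -57. 300.] [-0.78  0.45  1.13  2.06 -0.5   0.94 -2.62]
-1 [627. -50. 220.] [-0.65  0.77  1.11  1.89 -0.81  1.03 -2.42]
-1 [627. -50. 300.] [-0.67  0.65  1.12  1.8  -0.65  1.11 -2.56]
```

```bash
python3 - <<'E'
from h import *
R=down(A); f=lambda k:print(k,{n:np.round(v,2) for n,v in r.sense().items() if n in("time","ee_pos","wrist_force","width","gripper_force")})
r.move_gripper(60)
r.movep((*STAND,260),R); f("above")
cv2.imwrite("pics/t1.png",r.camera("top"));cv2.imwrite("pics/s1.png",r.camera("side"))
print(r.move_l((*STAND,128),max_speed=120,contact_N=8)); f("down")
r.move_gripper(18,grasp_force=4); f("closed")
E
```

```text
above {'time': np.float64(2.45), 'ee_pos': array([482.4 , 323.66, 259.77]), 'wrist_force': array([-0.21,  1.01, -0.31]), 'gripper_force': np.float64(0.0), 'width': np.float64(60.03)}
False
down {'time': np.float64(3.8), 'ee_pos': array([483.36, 322.18, 128.6 ]), 'wrist_force': array([ 1.04, -0.43,  0.43]), 'gripper_force': np.float64(0.0), 'width': np.float64(60.0)}
closed {'time': np.float64(4.48), 'ee_pos': array([483.04, 322.04, 128.05]), 'wrist_force': array([ 0.51, -0.15,  0.87]), 'gripper_force': np.float64(3.89), 'width': np.float64(22.53)}
```

```bash
python3 - <<'E'
from h import *
f=lambda k:print(k,{n:np.round(v,2) for n,v in r.sense().items() if n in("time","ee_pos","wrist_force","ft_torque","width","gripper_force")})
r.move_gripper(18,grasp_force=45); f("grip")
r.move_l((*STAND,260),max_speed=110); f("up")
r.move_l((*post(1),260),max_speed=150); r.wait(.3); f("over1")
t=r.camera("top");s=r.camera("side")
def c(im,uv,k):
    x,y=np.round(uv).astype(int); return cv2.resize(im[y-40:y+40,x-25:x+25],None,fx=k,fy=k,interpolation=cv2.INTER_CUBIC)
pt=proj("top",[*post(1),150])[0];ps=proj("side",[*post(1),150])[0];print(pt,ps)
cv2.imwrite("pics/g1.png",np.hstack([c(t,pt,7),c(s,ps,7)]))
E
```

```text
grip {'time': np.float64(4.7), 'ee_pos': array([483.1 , 322.01, 128.07]), 'wrist_force': array([ 0.  , -0.06,  1.64]), 'ft_torque': array([-0.09,  0.05, -0.01]), 'gripper_force': np.float64(44.31), 'width': np.float64(22.04)}
up {'time': np.float64(6.05), 'ee_pos': array([482.68, 321.83, 259.33]), 'wrist_force': array([ 0.1 , -0.47, -1.63]), 'ft_torque': array([-0.09,  0.1 , -0.01]), 'gripper_force': np.float64(44.32), 'width': np.float64(21.58)}
over1 {'time': np.float64(7.98), 'ee_pos': array([598.95, 134.27, 260.02]), 'wrist_force': array([-0.08, -0.15, -1.46]), 'ft_torque': array([-0.06,  0.1 , -0.04]), 'gripper_force': np.float64(44.32), 'width': np.float64(21.75)}
[279.12631093 163.56068872] [256.83463571 189.07112441]
```

View pics/g1.png

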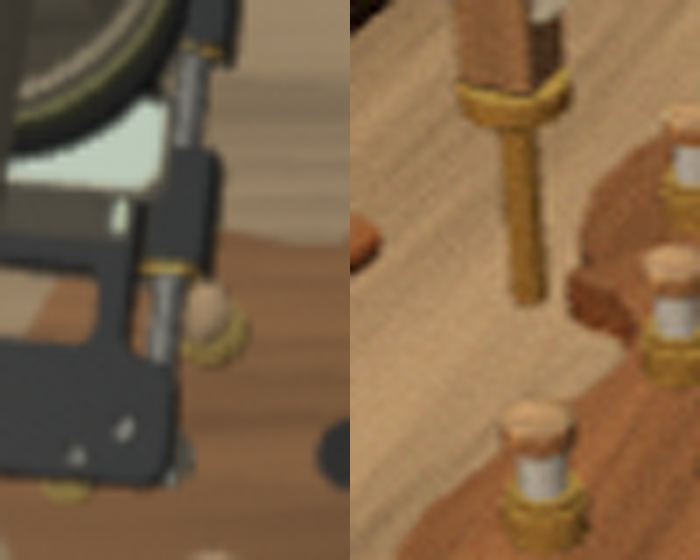

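```bash
cat >> h.py <<'E'
def touch(i,z0,v=8,n=3,zmin=208):
    p=post(i); r.move_l((*p,z0),max_speed=60); r.wait(.15)
    f0=r.sense()["wrist_force"][2]
    h=r.move_l((*p,zmin),max_speed=v,contact_N=n); s=r.sense()
    print(i,h,"t %.2f z %.2f F %.2f xy %s"%(s["time"],s["ee_pos"][2],s["wrist_force"][2]-f0,np.round(s["ee_pos"][:2]-p,1)))
    r.move_l((*p,max(z0,240)),max_speed=60); return s["ee_pos"][2] if h else None
E
python3 - <<'E'
from h import *
z=[];z0=236
for i in(1,0,2,3,5,4):
    if z: r.move_l((*post(i),240),max_speed=150)
    a=touch(i,z0); z.append(a)
    if a is None: break
    z0=min(z)+8
E
```

```text
1 True t 10.73 z 220.40 F 5.26 xy [0.1 0. ]
0 True t 13.72 z 220.08 F 6.18 xy [0.1 0. ]
2 True t 16.68 z 220.12 F 5.50 xy [ 0. -0.]
3 True t 19.52 z 220.10 F 5.54 xy [ 0.1 -0. ]
5 True t 22.52 z 220.23 F 6.08 xy [0.1 0. ]
4 True t 25.40 z 224.13 F 6.80 xy [0.1 0. ]
```

Place 4 is the high post, about 3.9 mm above the others, which all read about 220.2. I'll ease it down in small steps and check along the way.

```bash
cat >> h.py <<'E'
def ease(i,zt,zs):
    p=post(i); r.move_l((*p,zs+3),max_speed=60); z=zs+.5; F0=r.sense()["wrist_force"][2]; L=[]
    while True:
        r.move_l((*p,z),max_speed=6); s=r.sense(); L.append((round(z,2),round(s["ee_pos"][2],2),round(s["wrist_force"][2]-F0,1)))
        if s["ee_pos"][2]<=zt or z<zt-5 or L[-1][2]>32: break
        z-=min(.5,max(.15,.5*(s["ee_pos"][2]-zt)))
    print(L,s["time"]); r.move_l((*p,zs+8),max_speed=60)
E
python3 - <<'E'
from h import *
ease(4,221.0,224.1)
touch(4,226)
E
```

```text
[(224.6, np.float64(224.64), np.float64(0.8)), (224.1, np.float64(224.21), np.float64(2.4)), (223.6, np.float64(224.13), np.float64(8.6)), (223.1, np.float64(223.91), np.float64(13.1)), (222.6, np.float64(223.54), np.float64(14.3)), (222.1, np.float64(223.13), np.float64(15.0)), (221.6, np.float64(222.63), np.float64(14.5)), (221.1, np.float64(222.14), np.float64(15.3)), (220.6, np.float64(221.64), np.float64(15.5)), (np.float64(220.28), np.float64(221.34), np.float64(15.7)), (np.float64(220.11), np.float64(221.17), np.float64(16.2)), (np.float64(219.96), np.float64(221.02), np.float64(15.7)), (np.float64(219.81), np.float64(220.89), np.float64(15.6))] 29.7583
4 True t 31.47 z 220.99 F 6.24 xy [0.1 0. ]
```

```bash
python3 - <<'E'
from h import *
ease(4,220.2,221.0)
touch(4,224)
r.move_l((*post(2),240),max_speed=150); touch(2,225)
r.move_l((*post(0),240),max_speed=150); touch(0,225)
E
```

```text
[(221.5, np.float64(221.54), np.float64(0.4)), (221.0, np.float64(221.06), np.float64(1.7)), (np.float64(220.57), np.float64(220.99), np.float64(7.5)), (np.float64(220.17), np.float64(220.9), np.float64(12.0)), (np.float64(219.82), np.float64(220.76), np.float64(15.0)), (np.float64(219.54), np.float64(220.58), np.float64(16.4)), (np.float64(219.35), np.float64(220.41), np.float64(16.8)), (np.float64(219.2), np.float64(220.26), np.float64(16.3)), (np.float64(219.05), np.float64(220.13), np.float64(16.8))] 34.925
4 True t 36.44 z 220.26 F 6.22 xy [ 0.1 -0. ]
2 True t 39.17 z 220.10 F 6.19 xy [0. 0.]
0 True t 41.90 z 220.08 F 7.22 xy [0.1 0. ]
```

The post now reads 220.26 against a level of about 220.1–220.4, and the stick hasn't slipped. Next I return it.

```bash
python3 - <<'E'
from h import *
f=lambda k:print(k,{n:np.round(v,2) for n,v in r.sense().items() if n in("time","ee_pos","wrist_force","width")})
r.move_l((*post(0),260),max_speed=100)
g=np.array([483.1,322.0])
r.move_l((*g,260),max_speed=130); r.move_l((*g,195),max_speed=80); r.wait(.2); f("hover")
print(r.move_l((*g,132),max_speed=40,contact_N=5)); f("in")
print(r.move_l((*g,127),max_speed=8,contact_N=4)); f("home?")
E
```

```text
hover {'time': np.float64(45.55), 'ee_pos': array([483.3 , 322.13, 195.48]), 'wrist_force': array([-0.69,  0.47, -1.55]), 'width': np.float64(21.86)}
False
in {'time': np.float64(47.28), 'ee_pos': array([483.18, 322.06, 132.21]), 'wrist_force': array([ 0.45,  0.76, -0.85]), 'width': np.float64(22.03)}
True
home? {'time': np.float64(47.78), 'ee_pos': array([483.07, 321.97, 128.14]), 'wrist_force': array([-1.1 ,  0.25,  6.12]), 'width': np.float64(21.7)}
```

```bash
python3 - <<'E'
from h import *
s=r.sense()["ee_pos"]
r.move_gripper(60); r.wait(.2)
r.move_l((s[0],s[1],260),max_speed=100)
r.movep((400,420,300),down(A)); r.wait(.3)
t=r.camera("top");S=r.camera("side");print(r.sense()["time"])
S=cv2.resize(S[150:390,225:345],None,fx=2.4,fy=2.4,interpolation=cv2.INTER_CUBIC)
o=cv2.imread("pics/side0.png");o=cv2.resize(o[150:390,225:345],None,fx=2.4,fy=2.4,interpolation=cv2.INTER_CUBIC)
cv2.imwrite("pics/e1.png",np.hstack([o,S]))
E
```

```text
51.25
```

View pics/e1.png

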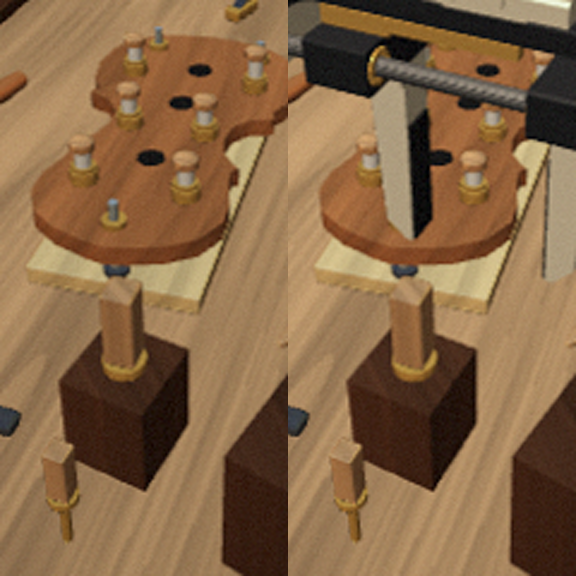

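The before/after crops match. The stick is upright with its collar on the block at about crop (415,362), as at the start. The decoy stick is untouched and the gripper is clear, so I hand the job in.

```bash
python3 -c "
from cell import r
print(r.sign_off())"
```

```text
the job is handed in; nothing more can be done
None
```

The high post was at place4, about 3.9 mm proud; I eased it down until it touched within about 0.2 mm of the others, returned the stick fully home, let go, and handed the job in at about 51 s.

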